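# Level the tray shelf under load

## Robot

A 7-joint arm with a two-finger parallel gripper is mounted at the origin on the work surface. World frame = base frame: x ahead of the robot, y to its left, z up, the work surface at z = 0. Lengths are in m, angles in rad, forces in N, time in s.
With the tool pointing down it reaches from about 0.425 to 0.925 m from the base axis. Payload 6.8 kg.
Tool frame: the origin (TCP) lies between the finger pads; the fingertips stand 8 mm ahead of it and the grasp point (between the pads) lies 11 mm behind it; z points along the fingers, y is the line along which they close (so a half turn about z gives the same grasp; the last joint's range is limited). The gripper opens to 85 mm and grips with 20 to 120 N. Pads are 22 mm wide; open, the fingers measure 114 mm over their backs; the gripper's body (76 mm by 85 mm) begins 54 mm behind the grasp point. The pads swing forward as they close: fully open they stand 13 mm farther back than shut.
Start: joints at [1.203, 0.477, 0.022, 1.555, -0.011, 1.109, -0.083], TCP at [0.173, -0.652, 0.239] pointing down, gripper open.
Joint ranges: [-2.96, 2.96], [-0.34, 2.1], [-1.41, 1.46], [0.24, 2.44], [-1.37, 4.51], [0.17, 1.92], [-2.96, 2.96]. Speed limits (rad/s): [2.39, 2.39, 3.14, 3.14, 3.14, 3.14, 3.14].

## Interface

Orientations are given as a unit quaternion [x, y, z, w].
In Python, from bench import manip gives the robot as it stands.
- The arm moves only by the tool drive_tool, never from a script. Its argument "deltas" is a list of rows, each a list of 5 numbers: the opening, from -1 (shut) to 1 (fully open), so that 0 is half open, then the shift along the tool's x, y, z in m, then the turn about the tool's z in degrees. In form: [[jaw, tx, ty, tz, spin], ...]. A call has 1 to 12 rows; each row shifts and turns the commanded pose from where the row before left it, along the tool's axes as they then stand; what a row does not reach is not made up. A row lasts 1/12 s, in which the tool goes at most 41.7 mm and 7.16 degrees, less where a joint would pass 70% of its speed; a pose out of reach is approached as far as the arm can. A call with a gripper value outside its range is refused whole. The fingers move at their own pace and stop on an object; "grip_force" is the grip in N (left out, the last holds). Time passes only in rows, so rows that do not move let the fingers close. It gives the time, the measured TCP pose, the force, the opening and the grip force at its end, in the units of the state.
- manip.observe(): the state, without advancing time (a new reading comes with each control period).
- manip.get_image(name): name is "side" or "top"; returns (picture, depth): 384x512x3 uint8, red, green, blue; 384x512 float32, m along the optical axis (not along the pixel's ray), 0 where there is no reading.
- manip.camera_params(name): a dict with "intrinsics" (3x3 intrinsics, pixels), "world_from_camera" (4x4, takes a point from camera to world coordinates). Camera axes: x right, y up, looking along -z (the intrinsics and any distortion apply to the point x, -y, -z); pixel columns grow to the right and rows downward; lengths in m; the calibration is good to about 2 mm. A picture is of the moment at which its call begins. camera_params takes no time and is no camera call.
- manip.hand_in(): hands the job in; it is judged then, once.
The state is a dict: "time": time; "q": joint angles; "joint_velocities": joint speeds; "joint_torque": joint torques, N m; "tcp_pos": TCP position; "eef_rot": TCP orientation; "force": force on the tool from outside, world axes, zero at the start; "wrist_torque": the same for the moment, N m; "grip_width": finger opening in m; "gripper_force": force on a finger pad.
Only numpy, scipy, OpenCV 4.12 (cv2) and the standard library are available. Lean on these libraries where they do the work, as an engineer would, in place of code of your own. Each camera call takes 0.05 s, during which the arm holds its last target. There are 200 camera calls.

## Task

Lift the spirit level off the top of the pile of nested trays and stand it upright on the steel shelf, lengthwise along the shelf, and let go of it. Then take hold of the black levelling knob, press it firmly but not violently down until the spring mount under the foot is fully home (as loaded trays would press it) and, pressing, turn the knob until the bubble lies centred between the two lines of the level. Finish like that: still holding the knob and pressing the mount home with the bubble centred; leave the pile and the little plant pot on the shelf where they stand.

Things in the scene. Friction and masses are not known exactly. Their poses are not given: they have to be found in the camera images.
- level_mid (a point): Centre (21 mm above its underside) of the loose aluminium spirit level: a bar 200 mm long (its x), 30 wide (y), 42 high (z), 0.35 kg, upright on the pile at the start, underside 77 mm above the table. The middle 84 mm of its top is cut away for the green vial with two black lines 25 mm apart and a whitish bubble 21 mm long, seen from above. A dark side hole marks its +x end.
- bubble (a joint): Offset in m of the bubble from the vial's middle along the level's own +x: 0 = centred between the lines, limits -0.02 and 0.02 (vial's ends). It runs to the higher end, 2.2 mm per milliradian of slope, and settles in about 1.5 s. Until the mount is pressed home it may stand anywhere, often at an end.
- pile: Loose pile of nested black trays, bottoms up: 250 x 165 mm at the foot, 225 x 140 mm at its flat top, 77 mm high, 0.9 kg. Origin at the centre of its underside, x along its length.
- shelf: Steel shelf plate, 220 (x) by 420 mm (y). Origin on the underside at the pivot near its -y end; the plate spans x -110 to 110, y -20 to 400 mm, top face at z = 6 mm, about 88 mm above the table. The levelling screw passes it at x = 0, y = 340 mm. It tilts about the pivot (its x) by a degree or so. A small plant pot, to be left alone, stands at about x = 77, y = 20 mm.
- level_spot (a point): A good place for the middle of the level's underside: on the shelf's top face at x = -40, y = 165 mm of the shelf, with the level's length along the shelf's y. The pot stands well clear of it.
- knob_grip (a point): On the vertical axis of the black levelling knob, at the height to grip. The knob is an upright bar 46 mm long (this point's x, at any angle of the knob), 14 mm thick (its y), on a flange of 34 mm radius; the bar reaches from 26 mm below this point (flange's top) to 16 mm above. Fingers that straddle the bar can push it down by their grip or on the flange.
- knob (a joint): Knob angle in rad, growing clockwise seen from above, -1.2 to 2.6; takes 0.08 N m, stays where left. Clockwise screws the foot out and raises the shelf's knob end 2 mm per rad, the knob keeping its height; with the mount home 1 rad moves the bubble 13 mm towards the knob end. The knob end starts too low: about 0.4 to 1.4 rad clockwise is needed, as the bubble shows.
- mount (a joint): Travel in m of the spring mount that the foot stands on, under the knob: 0 = up, 0.004 = fully home on its hard stop. About 5 to 9 N down on the knob brings it home; some 15 N is a good push, more than 60 N harms it.
- shelf_pot: Bystander: small terracotta pot with seedlings on the shelf, 52 mm across, 45 mm high (seedlings to 80 mm), origin under its centre.
Not all that is in view belongs to the job. Of the things that look like the part that bears level_mid, the larger one is meant.

How it is judged:
On the way, in this order (a step that is already met when the one before it is completed fails the run):
1. the level is lifted clear of the pile (height (world z) of level_mid above 0.115 m and contact force between level and pile below 0.05 N), for 0.1 s.
2. the level stands upright and lengthwise on the shelf, let go (contact force between level and the arm below 0.05 N and contact force between level and the fingers below 0.05 N and contact force between level and shelf above 1 N and angle between level_mid's own z axis and vertical below 0.08 rad and angle between the x axis of level_mid and the y axis of shelf, either way round below 0.2 rad and linear speed of level below 0.03 m/s), for 0.2 s.
At the end, for the whole second after the job is handed in: The spring mount is pressed home (over 3.3 of its 4 mm) by the gripper holding the knob (over 2 N of contact), the bubble lies within 3 mm of the middle, and the level stands upright on the shelf, within 0.2 rad of the shelf's length, untouched by the robot (all of step 2 and value of joint mount above 0.0033 m and value of joint bubble between -0.003 and 0.003 m and contact force between knob and the fingers above 2 N); the arm keeps its last pose, push and grip.
It fails at once if the mount is pressed with more than 60 N (contact force between screw and mount above 60 N).
It fails at once if the pile of trays is shoved more than 30 mm (distance of pile from where it was at the start of the episode above 0.03 m).
It fails at once if the little pot on the shelf is shoved more than 30 mm (distance of shelf_pot from where it was at the start of the episode above 0.03 m).
It also fails if it takes over 54 s, if anything falls off the work surface, if the arm or the gripper's body presses on something with over 40 N, if the wrist force passes 120 N, or if a joint passes its speed limit or range.

## Working session

There is one attempt and no reset: what is moved stays moved. The work goes in short steps, Python scripts to look and compute and a tool call to move; the robot and the scene stay as the last step left them, time stands still between calls to the robot, and variables do not carry over. Pictures are saved under pics/ and viewed, at most 10 in all, crops included, and the job is handed in when it is done.

Besides the shell and the picture viewer there is one more tool, called as name(argument=value, ...), one argument or row to a line, values as JSON. drive_tool: Moves the arm, as the interface text tells. Its arguments: {"type":"object","properties":{"deltas":{"type":"array"},"grip_force":{"type":"number"}},"required":["deltas"]}

```bash
mkdir -p pics; cat > h.py <<'E'
import numpy as np, cv2
from bench import manip
def snap(n,f=None):
    im,d=manip.get_image(n); np.savez(f'{n}.npz',im=im,d=d)
    if f: cv2.imwrite(f'pics/{f}.png',im[:,:,::-1])
    return im,d
def p2w(n,u,v,d,r=1):
    c=manip.camera_params(n);K=np.array(c['intrinsics']);T=np.array(c['world_from_camera'])
    w=d[v-r:v+r+1,u-r:u+r+1];z=np.median(w[w>0])
    return (T@[(u-K[0,2])/K[0,0]*z,-(v-K[1,2])/K[1,1]*z,-z,1])[:3]
def ray(n,u,v,h):
    c=manip.camera_params(n);K=np.array(c['intrinsics']);T=np.array(c['world_from_camera'])
    r=T[:3,:3]@[(u-K[0,2])/K[0,0],-(v-K[1,2])/K[1,1],-1];o=T[:3,3]
    return o+r*(h-o[2])/r[2]
E
python3 - <<'E'
from h import *
a,_=snap('top');b,_=snap('side')
cv2.imwrite('pics/a.png',a[:,:,::-1]);cv2.imwrite('pics/b.png',b[:,:,::-1])
s=manip.observe();print(s)
for n in('top','side'):print(manip.camera_params(n))
E
```

```text
{'time': 0.1, 'q': array([ 1.20293359,  0.47774735,  0.02238547,  1.55636121, -0.01152801,
        1.10927176, -0.08309642]), 'joint_velocities': array([ 0.00125644, -0.00239932,  0.00087647, -0.00350129, -0.00100734,
       -0.00014504, -0.00052555]), 'joint_torque': array([ 4.81112991e-03, -5.97762287e+01,  1.61386371e+00, -2.81951612e+01,
        1.28291489e-02,  5.06625322e-03,  1.70482645e-05]), 'tcp_pos': array([ 0.17321377, -0.65186062,  0.23840003]), 'eef_rot': array([ 9.91578674e-01,  1.29503067e-01, -1.64757442e-04, -8.13005247e-04]), 'force': array([-0.07797644,  0.86158213, -0.02739919]), 'wrist_torque': array([ 0.01711487, -0.03623048, -0.04273981]), 'gripper_force': 0.0, 'grip_width': 0.08581515745423392}
{'intrinsics': array([[376.0553275 ,   0.        , 255.67750158],
       [  0.        , 376.0553275 , 195.30102666],
       [  0.        ,   0.        ,   1.        ]]), 'world_from_camera': array([[ 0.00682834,  0.99938003, -0.03453871,  0.44666201],
       [-0.99997305,  0.00691735,  0.00245819, -0.08456127],
       [ 0.00269558,  0.03452099,  0.99940034,  1.15094281],
       [ 0.        ,  0.        ,  0.        ,  1.        ]])}
{'intrinsics': array([[391.85000469,   0.        , 256.85906248],
       [  0.        , 391.85000469, 194.58813852],
       [  0.        ,   0.        ,   1.        ]]), 'world_from_camera': array([[ 0.99900139,  0.03879363, -0.02216485,  0.45940535],
       [-0.04331271,  0.71912592, -0.6935286 , -0.85646713],
       [-0.01096517,  0.69379606,  0.72008805,  0.92807189],
       [ 0.        ,  0.        ,  0.        ,  1.        ]])}
```

View pics/a.png

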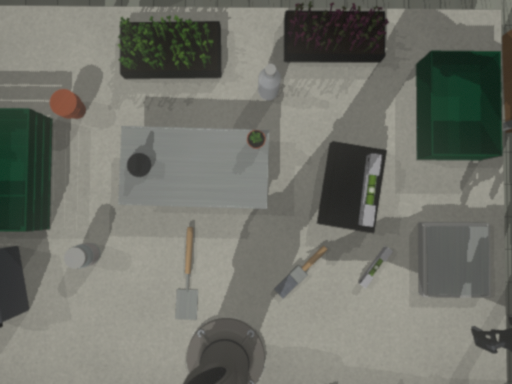

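View pics/b.png

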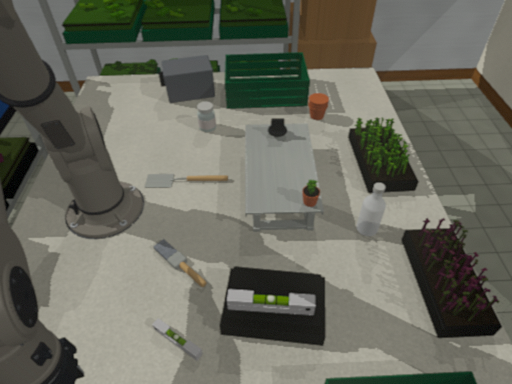

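The top view shows two possible levels: the large bar on the black pile at about (371,190), and a small look-alike on the table at (375,268). I choose the large one. The knob is at (139,164), the pot at (256,139) and the shelf spans (120..268, 127..208). Next I'll check close crops.

```bash
python3 - <<'E'
from h import *
z=np.load('top.npz');im=z['im'];d=z['d']
c1=cv2.resize(im[140:240,310:400],None,fx=5,fy=5,interpolation=2)
c2=cv2.resize(im[120:215,110:170],None,fx=5,fy=5,interpolation=2)
o=np.zeros((500,760,3),np.uint8);o[:500,:450]=c1;o[:475,455:755]=c2
cv2.imwrite('pics/c.png',cv2.convertScaleAbs(o[:,:,::-1],alpha=1.5))
c=manip.camera_params('top');K=np.array(c['intrinsics']);T=np.array(c['world_from_camera'])
v,u=np.mgrid[:384,:512];P=np.stack([(u-K[0,2])/K[0,0]*d,-(v-K[1,2])/K[1,1]*d,-d],-1)@T[:3,:3].T+T[:3,3]
np.save('P.npy',P)
def rect(name,win,lo,hi):
    r0,r1,c0,c1=win;q=P[r0:r1,c0:c1].reshape(-1,3);q=q[(q[:,2]>lo)&(q[:,2]<hi)]
    (cx,cy),(w,h),a=cv2.minAreaRect(q[:,:2].astype(np.float32));print(name,len(q),np.round([cx,cy,w,h,a,np.median(q[:,2])],4), q[:,:2].mean(0).round(4))
rect('level',(140,240,310,400),.095,.13)
rect('pile',(140,240,310,400),.065,.088)
rect('shelf',(120,215,110,280),.08,.10)
rect('knob all',(140,190,120,160),.101,.2)
rect('knob top',(140,190,120,160),.13,.2)
rect('pot',(120,155,240,275),.115,.2)
q=P[140:190,120:160];print(np.unique(q[...,2].round(2),return_counts=True))
for p in[(150,160),(180,200),(250,200),(130,135),(230,135)]:print(p,P[p[1],p[0]].round(4))
E
```

```text
level 889 [ 5.00200e-01 -4.05100e-01  3.17000e-02  1.99500e-01  8.29522e+01
  1.18100e-01] [ 0.5004 -0.4021]
pile 2894 [ 5.12700e-01 -3.72600e-01  1.40700e-01  2.24900e-01  8.09603e+01
  7.75000e-02] [ 0.5149 -0.3574]
shelf 10940 [ 0.5627  0.0899  0.421   0.2244 88.8229  0.0899] [0.5598 0.0875]
knob all 467 [5.65700e-01 2.38000e-01 6.51000e-02 6.46000e-02 8.78077e+01 1.13300e-01] [0.5639 0.2347]
knob top 131 [5.65100e-01 2.38000e-01 1.40000e-02 4.56000e-02 8.68304e+01 1.52500e-01] [0.564  0.2365]
pot 279 [ 0.6353 -0.0855  0.05    0.0464  0.2502  0.1358] [ 0.633  -0.0856]
(array([-0.  ,  0.08,  0.09,  0.1 ,  0.11,  0.12,  0.13,  0.14,  0.15,
        0.16,  1.15]), array([   4,    2, 1496,   28,  288,   34,   20,   24,   86,   14,    4]))
(150, 160) [0.5813 0.2128 0.089 ]
(180, 200) [0.4686 0.1261 0.0901]
(250, 200) [ 0.47   -0.0712  0.088 ]
(130, 135) [0.6511 0.2689 0.0946]
(230, 135) [ 0.654  -0.0131  0.0902]
```

View pics/c.png

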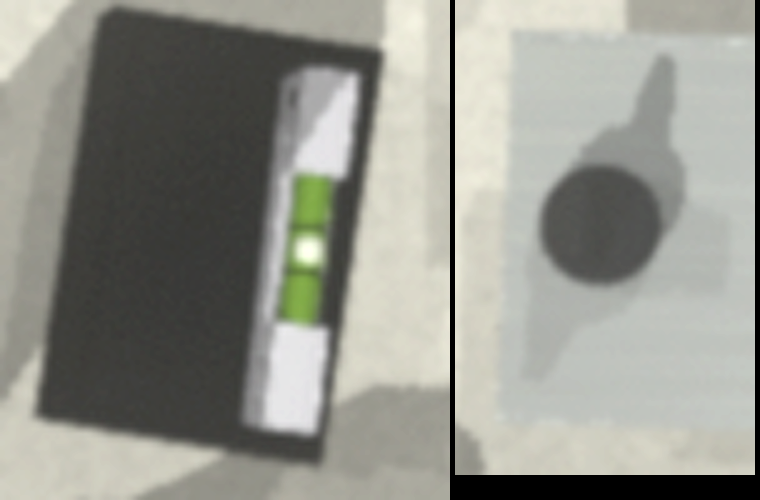

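The crop confirms the large level on the pile: the vial is at crop (308,250), the dark side hole at (292,100) marks the +x end, so +x points to world +x. The measured sizes fit the description (0.1995 x 0.032 m, top at 0.118 m). The shelf, knob and pot also agree with each other. I'll move above the level now.

drive_tool(
  deltas=[
    [1, 0.0316, -0.0129, 0, 0],
    [1, 0.0316, -0.0129, 0, 0],
    [1, 0.0316, -0.0129, 0, 0],
    [1, 0.0316, -0.0129, 0, 0],
    [1, 0.0316, -0.0129, 0, 0],
    [1, 0.0316, -0.0129, 0, 0],
    [1, 0.0316, -0.0129, 0, 0],
    [1, 0.0316, -0.0129, 0, 0],
    [1, 0.0316, -0.0129, 0, 0],
    [1, 0.0316, -0.0129, 0, 0],
    [1, 0.0316, -0.0129, 0, 0],
    [1, 0.0316, -0.0129, 0, 0],
  ],
)

```text
time: 1.1
tcp_pos: [0.501, -0.404, 0.2389]
eef_rot: [0.992, 0.13, -0.0, -0.0]
force: [0.4, 0.6, -0.5]
grip_width: 0.0853
gripper_force: 0.0
```

drive_tool(
  deltas=[
    [1, 0, 0, 0.02, 5.5],
    [1, 0, 0, 0.02, 5.5],
    [1, 0, 0, 0.02, 5.5],
    [1, 0, 0, 0.02, 5.4],
    [1, 0, 0, 0, 0],
    [1, 0, 0, 0, 0],
  ],
)

```text
time: 1.6
tcp_pos: [0.4994, -0.4047, 0.1582]
eef_rot: [0.998, -0.06, -0.001, -0.001]
force: [0.5, 0.2, -0.0]
grip_width: 0.0852
gripper_force: 0.0
```

```bash
cat >> h.py <<'E'
def st():
    s=manip.observe();x,y,z,w=s['eef_rot'];from scipy.spatial.transform import Rotation as R
    M=R.from_quat(s['eef_rot']).as_matrix()
    print('t%.2f'%s['time'],s['tcp_pos'].round(4),'xang %.2f'%np.degrees(np.arctan2(M[1,0],M[0,0])),'zax',M[:,2].round(4),'F',s['force'].round(2),'w %.4f'%s['grip_width'],'gf %.1f'%s['gripper_force'],'q',s['q'].round(2));return s,M
def to(x,y):
    s,M=st();d=np.array([x,y,s['tcp_pos'][2]])-s['tcp_pos'];print('tool delta',(M.T@d).round(4))
E
python3 - <<'E'
from h import *
to(.5002,-.4051)
P=np.load('P.npy');print(P[175:206:5,366:381:2,2].round(3))
E
```

```text
t1.60 [ 0.4994 -0.4047  0.1582] xang -6.84 zax [-0.0026  0.0015 -1.    ] F [ 0.52  0.19 -0.02] w 0.0852 gf 0.0 q [ 0.6   0.51 -0.02  1.71  0.01  0.93 -1.11]
tool delta [ 0.0008  0.0003 -0.    ]
[[ 0.099  0.101  0.115  0.113  0.12   0.117  0.12   0.076]
 [ 0.098  0.11   0.116  0.116  0.117  0.078  0.079  0.078]
 [ 0.098  0.111  0.117  0.118  0.118  0.077  0.077  0.076]
 [ 0.099  0.113  0.122  0.12   0.116  0.077  0.076  0.043]
 [ 0.107  0.115  0.116  0.117  0.097  0.077  0.078  0.001]
 [ 0.111  0.117  0.12   0.115  0.08   0.08   0.048  0.   ]
 [ 0.122  0.122  0.118  0.114  0.077  0.076 -0.001  0.001]]
```

drive_tool(
  deltas=[
    [1, 0, 0, 0.02, 0],
    [1, 0, 0, 0.02, 0],
    [1, 0, 0, 0.015, 0],
    [1, 0, 0, 0.01, 0],
    [1, 0, 0, 0.004, 0],
    [-1, 0, 0, 0, 0],
    [-1, 0, 0, 0, 0],
    [-1, 0, 0, 0, 0],
    [-1, 0, 0, 0, 0],
    [-1, 0, 0, 0, 0],
    [-1, 0, 0, 0, 0],
    [-1, 0, 0, 0, 0],
  ],
  grip_force=40,
)

```text
time: 2.6
tcp_pos: [0.5007, -0.406, 0.0914]
eef_rot: [0.998, -0.061, 0.001, 0.001]
force: [-0.3, -0.5, 5.7]
grip_width: 0.0292
gripper_force: 41.6
```

drive_tool(
  deltas=[
    [-1, 0, 0, 0, 0],
    [-1, 0, 0, 0, 0],
    [-1, 0, 0, 0, 0],
    [-1, 0, 0, 0, 0],
  ],
)

```text
time: 2.93
tcp_pos: [0.5007, -0.406, 0.0914]
eef_rot: [0.998, -0.061, 0.001, 0.001]
force: [-0.3, -0.4, 6.3]
grip_width: 0.0291
gripper_force: 41.6
```

Gripped at 29 mm. The fingertips press lightly on the pile, so I'll lift.

drive_tool(
  deltas=[
    [-1, 0, 0, -0.01, 0],
    [-1, 0, 0, -0.02, 0],
    [-1, 0, 0, -0.025, 0],
    [-1, 0, 0, -0.025, 0],
    [-1, 0, 0, -0.025, 0],
    [-1, 0, 0, -0.015, 0],
    [-1, 0, 0, 0, 0],
    [-1, 0, 0, 0, 0],
  ],
  grip_force=60,
)

```text
time: 3.6
tcp_pos: [0.5, -0.4052, 0.2104]
eef_rot: [0.998, -0.061, 0.0, 0.0]
force: [0.3, -0.3, -4.3]
grip_width: 0.0286
gripper_force: 61.1
```

```bash
python3 - <<'E'
from h import *
a,_=snap('top');b,_=snap('side')
o=np.zeros((450,790,3),np.uint8)
o[:450,:390]=cv2.resize(a[110:260,290:420],None,fx=3,fy=3,interpolation=2);o[:450,395:785]=cv2.resize(b[190:340,210:340],None,fx=3,fy=3,interpolation=2)
cv2.imwrite('pics/d.png',cv2.convertScaleAbs(o[:,:,::-1],alpha=1.5))
to(.5222,.0658)
E
```

```text
t3.70 [ 0.499  -0.4045  0.2084] xang -7.01 zax [-0.0028  0.002  -1.    ] F [ 0.23 -0.49 -3.88] w 0.0284 gf 61.0 q [ 0.59  0.45 -0.01  1.67  0.01  1.03 -1.11]
tool delta [-0.0344 -0.4696  0.0009]
```

View pics/d.png

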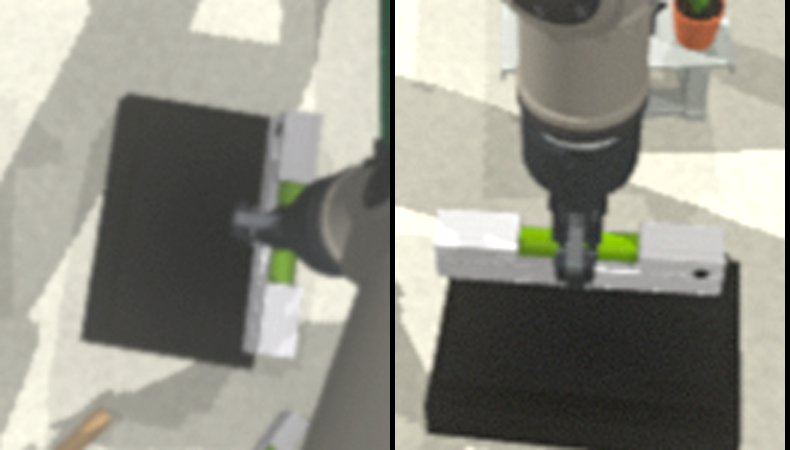

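The level is held about horizontal and the pile is undisturbed. I'll carry it over the shelf, then turn it.

drive_tool(
  deltas=[
    [-1, -0.001, -0.0146, -0.01, 0],
    [-1, -0.0019, -0.026, 0, 0],
    [-1, -0.0019, -0.026, 0, 0],
    [-1, -0.0019, -0.026, 0, 0],
    [-1, -0.0019, -0.026, 0, 0],
    [-1, -0.0019, -0.026, 0, 0],
    [-1, -0.0019, -0.026, 0, 0],
    [-1, -0.0019, -0.026, 0, 0],
    [-1, -0.0019, -0.026, 0, 0],
    [-1, -0.0019, -0.026, 0, 0],
    [-1, -0.0019, -0.026, 0, 0],
    [-1, -0.0019, -0.026, 0, 0],
  ],
)

```text
time: 4.7
tcp_pos: [0.514, -0.1023, 0.2193]
eef_rot: [0.998, -0.061, -0.001, -0.0]
force: [0.1, 0.2, -3.9]
grip_width: 0.0288
gripper_force: 61.0
```

drive_tool(
  deltas=[
    [-1, -0.0019, -0.026, 0, 0],
    [-1, -0.0019, -0.026, 0, 0],
    [-1, -0.0019, -0.026, 0, 0],
    [-1, -0.0019, -0.026, 0, 0],
    [-1, -0.0019, -0.026, 0, 0],
    [-1, -0.0019, -0.026, 0, 0],
    [-1, -0.001, -0.013, 0, 0],
    [-1, 0, 0, 0, -3],
    [-1, 0, 0, 0, -6],
    [-1, 0, 0, 0, -6.5],
    [-1, 0, 0, 0, -6.5],
    [-1, 0, 0, 0, -6.5],
  ],
)

```text
time: 5.7
tcp_pos: [0.5222, 0.0654, 0.2192]
eef_rot: [0.982, 0.19, -0.001, -0.0]
force: [-0.3, 0.7, -2.8]
grip_width: 0.0282
gripper_force: 60.9
```

drive_tool(
  deltas=[
    [-1, 0, 0, 0, -6.5],
    [-1, 0, 0, 0, -6.5],
    [-1, 0, 0, 0, -6.5],
    [-1, 0, 0, 0, -6.5],
    [-1, 0, 0, 0, -6.5],
    [-1, 0, 0, 0, -6.5],
    [-1, 0, 0, 0, -6.5],
    [-1, 0, 0, 0, -6.5],
    [-1, 0, 0, 0, -6.5],
    [-1, 0, 0, 0, -6],
    [-1, 0, 0, 0, -3],
    [-1, 0, 0, 0, 0],
  ],
)

```text
time: 6.7
tcp_pos: [0.5223, 0.0651, 0.2193]
eef_rot: [0.713, 0.702, -0.001, -0.001]
force: [-0.1, 0.0, -3.8]
grip_width: 0.0282
gripper_force: 61.0
```

```bash
python3 - <<'E'
from h import *
to(.5222,.0658)
E
```

```text
t6.70 [0.5223 0.0651 0.2193] xang 89.11 zax [-2.3e-03 -1.0e-04 -1.0e+00] F [-0.08  0.05 -3.76] w 0.0282 gf 61.0 q [ 0.19  0.3  -0.52  1.9   0.18  0.99 -0.42]
tool delta [ 0.0007 -0.0001  0.    ]
```

drive_tool(
  deltas=[
    [-1, 0, 0, 0.015, 0],
    [-1, 0, 0, 0.025, 0],
    [-1, 0, 0, 0.025, 0],
    [-1, 0, 0, 0.025, 0],
    [-1, 0, 0, 0.015, 0],
    [-1, 0, 0, 0.004, 0],
    [-1, 0, 0, 0.002, 0],
    [-1, 0, 0, 0, 0],
    [-1, 0, 0, 0, 0],
  ],
)

```text
time: 7.45
tcp_pos: [0.5242, 0.0653, 0.1103]
eef_rot: [0.713, 0.701, 0.001, 0.0]
force: [0.6, 0.0, -2.6]
grip_width: 0.0285
gripper_force: 60.9
```

drive_tool(
  deltas=[
    [-1, 0, 0, 0.0015, 0],
    [-1, 0, 0, 0.0015, 0],
    [-1, 0, 0, 0, 0],
    [-1, 0, 0, 0, 0],
  ],
)

```text
time: 7.78
tcp_pos: [0.5236, 0.0649, 0.1066]
eef_rot: [0.713, 0.701, 0.0, 0.0]
force: [-0.5, -0.3, -3.6]
grip_width: 0.0285
gripper_force: 60.9
```

drive_tool(
  deltas=[
    [-1, 0, 0, 0.001, 0],
    [-1, 0, 0, 0.001, 0],
    [-1, 0, 0, 0, 0],
    [-1, 0, 0, 0, 0],
  ],
)

```text
time: 8.12
tcp_pos: [0.5234, 0.0649, 0.1042]
eef_rot: [0.713, 0.701, -0.0, -0.0]
force: [-0.6, 0.8, -4.2]
grip_width: 0.0286
gripper_force: 60.9
```

drive_tool(
  deltas=[
    [-1, 0, 0, 0.001, 0],
    [-1, 0, 0, 0.001, 0],
    [-1, 0, 0, 0, 0],
    [-1, 0, 0, 0, 0],
  ],
)

```text
time: 8.45
tcp_pos: [0.5236, 0.065, 0.103]
eef_rot: [0.713, 0.701, -0.0, 0.0]
force: [-3.1, -2.1, 6.1]
grip_width: 0.0287
gripper_force: 62.2
```

Contact is felt at 0.103 m, as expected. I'll release and rise.

drive_tool(
  deltas=[
    [-0.1, 0, 0, -0.0005, 0],
    [0.2, 0, 0, 0, 0],
    [0.4, 0, 0, 0, 0],
    [0.6, 0, 0, 0, 0],
    [0.6, 0, 0, 0, 0],
    [0.6, 0, 0, 0, 0],
    [0.6, 0, 0, -0.01, 0],
    [0.6, 0, 0, -0.02, 0],
    [0.6, 0, 0, -0.03, 0],
    [0.6, 0, 0, -0.03, 0],
    [0.6, 0, 0, -0.03, 0],
    [0.6, 0, 0, 0, 0],
  ],
)

```text
time: 9.45
tcp_pos: [0.5267, 0.0661, 0.2294]
eef_rot: [0.713, 0.701, 0.004, 0.003]
force: [0.3, 0.7, 0.6]
grip_width: 0.0684
gripper_force: 0.0
```

```bash
python3 - <<'E'
from h import *
to(.5657,.2385)
P=np.load('P.npy');q=P[140:190,120:160].reshape(-1,3);q=q[(q[:,2]>.13)];print(np.percentile(q[:,2],[10,50,90]))
E
```

```text
t9.45 [0.5267 0.0661 0.2294] xang 88.99 zax [ 0.0101  0.0015 -0.9999] F [0.28 0.7  0.61] w 0.0684 gf 0.0 q [ 0.19  0.29 -0.52  1.89  0.17  1.   -0.42]
tool delta [0.173  0.036  0.0006]
[0.13744323 0.1525586  0.15573801]
```

drive_tool(
  deltas=[
    [0.8, 0.02, 0.005, 0, 0],
    [0.8, 0.03, 0.007, 0, 0],
    [0.8, 0.034, 0.008, 0, 0],
    [0.8, 0.034, 0.008, 0, 0],
    [0.8, 0.03, 0.007, 0, 0],
    [0.8, 0.025, 0.005, 0, 0],
    [0.8, 0, 0, 0, -4],
    [0.8, 0, 0, 0, -6.5],
    [0.8, 0, 0, 0, -6.5],
    [0.8, 0, 0, 0, -6.5],
    [0.8, 0, 0, 0, -6.5],
    [0.8, 0, 0, 0, -6.5],
  ],
)

```text
time: 10.45
tcp_pos: [0.5664, 0.2371, 0.223]
eef_rot: [0.455, 0.89, -0.0, 0.0]
force: [-0.3, -0.6, -0.5]
grip_width: 0.0769
gripper_force: 0.0
```

drive_tool(
  deltas=[
    [0.8, 0, 0, 0, -6.5],
    [0.8, 0, 0, 0, -6.5],
    [0.8, 0, 0, 0, -6.5],
    [0.8, 0, 0, 0, -6.5],
    [0.8, 0, 0, 0, -6.5],
    [0.8, 0, 0, 0, -6.5],
    [0.8, 0, 0, 0, -6.5],
    [0.8, 0, 0, 0, -5.8],
    [0.8, 0, 0, 0, 0],
    [0.8, 0, 0, 0, 0],
  ],
)

```text
time: 11.28
tcp_pos: [0.5665, 0.237, 0.2228]
eef_rot: [0.03, 1.0, 0.0, -0.0]
force: [-0.1, 0.1, 0.2]
grip_width: 0.0771
gripper_force: 0.0
```

```bash
python3 - <<'E'
from h import *
to(.5657,.2385)
a,_=snap('top');b,_=snap('side')
o=np.zeros((500,790,3),np.uint8)
o[:375,:480]=cv2.resize(a[110:235,115:275],None,fx=3,fy=3,interpolation=2);o[:450,485:785]=cv2.resize(b[90:240,230:330],None,fx=3,fy=3,interpolation=2)
cv2.imwrite('pics/e.png',cv2.convertScaleAbs(o[:,:,::-1],alpha=1.4))
E
```

```text
t11.28 [0.5665 0.237  0.2228] xang 176.60 zax [-3.e-04  2.e-04 -1.e+00] F [-0.08  0.14  0.2 ] w 0.0771 gf 0.0 q [ 0.13  0.54 -0.87  1.68  0.44  1.14  0.65]
tool delta [0.0008 0.0014 0.    ]
```

View pics/e.png

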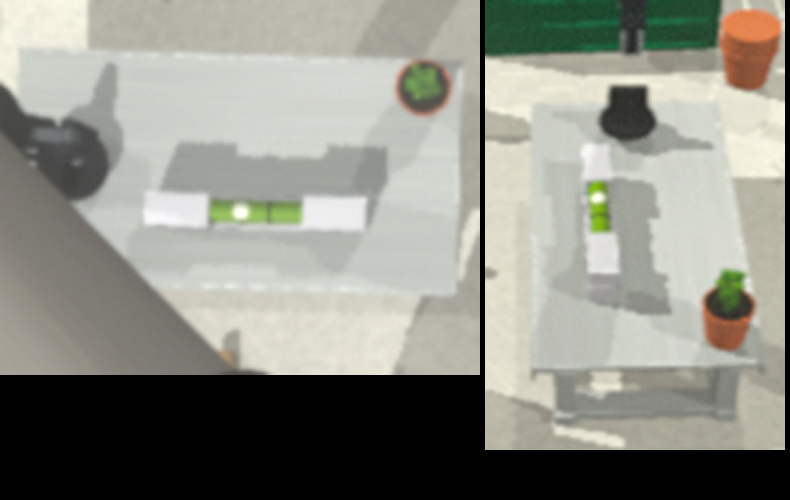

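The level stands upright along the shelf, with the vial at crop (256,212) in the top view and the bubble toward the knob side at (240,212). The pot is untouched and the fingers straddle the knob bar's line. I'll descend and grip.

drive_tool(
  deltas=[
    [0.8, 0.0008, 0.0014, 0.015, 0],
    [0.8, 0, 0, 0.025, 0],
    [0.8, 0, 0, 0.025, 0],
    [0.8, 0, 0, 0.02, 0],
    [0.8, 0, 0, 0.01, 0],
    [0.8, 0, 0, 0.005, 0],
    [-1, 0, 0, 0, 0],
    [-1, 0, 0, 0, 0],
    [-1, 0, 0, 0, 0],
    [-1, 0, 0, 0, 0],
    [-1, 0, 0, 0, 0],
    [-1, 0, 0, 0, 0],
  ],
  grip_force=60,
)

```text
time: 12.38
tcp_pos: [0.5663, 0.2387, 0.1236]
eef_rot: [0.028, 1.0, 0.0, 0.001]
force: [-0.0, -0.7, 2.5]
grip_width: 0.0132
gripper_force: 60.6
```

drive_tool(
  deltas=[
    [-1, 0, 0, 0, 0],
    [-1, 0, 0, 0, 0],
    [-1, 0, 0, 0, 0],
    [-1, 0, 0, 0, 0],
    [-1, 0, 0, 0, 0],
  ],
)

```text
time: 12.8
tcp_pos: [0.5662, 0.2388, 0.1231]
eef_rot: [0.028, 1.0, 0.0, 0.0]
force: [1.6, 0.5, 3.2]
grip_width: 0.0136
gripper_force: 60.9
```

Gripped at about 13.5 mm, which matches the bar. I'll press down in small steps.

drive_tool(
  deltas=[
    [-1, 0, 0, 0.001, 0],
    [-1, 0, 0, 0.001, 0],
    [-1, 0, 0, 0, 0],
    [-1, 0, 0, 0, 0],
  ],
)

```text
time: 13.13
tcp_pos: [0.5662, 0.2389, 0.1212]
eef_rot: [0.028, 1.0, 0.0, 0.0]
force: [1.1, 0.1, 5.9]
grip_width: 0.0134
gripper_force: 61.3
```

drive_tool(
  deltas=[
    [-1, 0, 0, 0.001, 0],
    [-1, 0, 0, 0.001, 0],
    [-1, 0, 0, 0, 0],
    [-1, 0, 0, 0, 0],
  ],
)

```text
time: 13.47
tcp_pos: [0.5662, 0.239, 0.1198]
eef_rot: [0.028, 1.0, 0.0, 0.001]
force: [-0.2, -1.1, 9.7]
grip_width: 0.0132
gripper_force: 61.9
```

drive_tool(
  deltas=[
    [-1, 0, 0, 0.001, 0],
    [-1, 0, 0, 0, 0],
    [-1, 0, 0, 0, 0],
  ],
)

```text
time: 13.72
tcp_pos: [0.5663, 0.2391, 0.1197]
eef_rot: [0.028, 1.0, -0.0, 0.001]
force: [-2.8, -3.4, 16.7]
grip_width: 0.0135
gripper_force: 63.0
```

The mount is home, since the tool has stopped moving and the force has risen to about 17 N. I'll let the bubble settle and look.

drive_tool(
  deltas=[
    [-1, 0, 0, 0.0005, 0],
    [-1, 0, 0, 0, 0],
    [-1, 0, 0, 0, 0],
    [-1, 0, 0, 0, 0],
    [-1, 0, 0, 0, 0],
    [-1, 0, 0, 0, 0],
    [-1, 0, 0, 0, 0],
    [-1, 0, 0, 0, 0],
    [-1, 0, 0, 0, 0],
    [-1, 0, 0, 0, 0],
    [-1, 0, 0, 0, 0],
    [-1, 0, 0, 0, 0],
  ],
)

```text
time: 14.72
tcp_pos: [0.5663, 0.2391, 0.1197]
eef_rot: [0.028, 1.0, -0.0, 0.001]
force: [-3.4, -3.9, 20.3]
grip_width: 0.0134
gripper_force: 63.5
```

drive_tool(
  deltas=[
    [-1, 0, 0, 0, 0],
    [-1, 0, 0, 0, 0],
    [-1, 0, 0, 0, 0],
    [-1, 0, 0, 0, 0],
    [-1, 0, 0, 0, 0],
    [-1, 0, 0, 0, 0],
    [-1, 0, 0, 0, 0],
    [-1, 0, 0, 0, 0],
    [-1, 0, 0, 0, 0],
    [-1, 0, 0, 0, 0],
  ],
)

```text
time: 15.55
tcp_pos: [0.5664, 0.2391, 0.1197]
eef_rot: [0.028, 1.0, -0.0, 0.001]
force: [-2.9, -3.8, 20.2]
grip_width: 0.0137
gripper_force: 63.5
```

```bash
cat >> h.py <<'E'
def bub(f):
    a,_=snap('top');b,_=snap('side')
    o=np.zeros((560,790,3),np.uint8)
    o[:280,:790]=cv2.resize(a[166:194,160:239],None,fx=10,fy=10,interpolation=2)
    o[285:555,:400]=cv2.resize(cv2.rotate(b[135:185,255:282],2),None,fx=8,fy=10,interpolation=2)
    cv2.imwrite(f'pics/{f}.png',cv2.convertScaleAbs(o[:,:,::-1],alpha=1.4))
    st()
E
python3 -c "
from h import *
bub('f')"
```

```text
t15.65 [0.5664 0.2391 0.1197] xang 176.79 zax [ 2.1e-03 -4.0e-04 -1.0e+00] F [-3.58 -4.15 19.47] w 0.0135 gf 63.5 q [ 0.07  0.65 -0.8   1.77  0.56  0.97  0.56]
```

View pics/f.png

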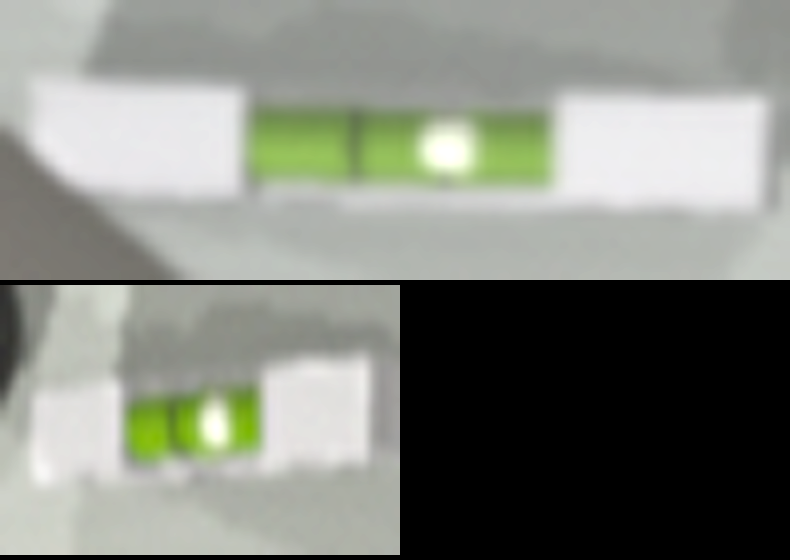

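The mount is home. The bubble is at px 447, the vial middle at 400 and one line at 355, at a scale of 3.68 px/mm. The bubble is therefore about 12.8 mm on the side away from the knob, which needs about 0.98 rad (56°) clockwise.

drive_tool(
  deltas=[
    [-1, 0, 0, 0, 3],
    [-1, 0, 0, 0, 5],
    [-1, 0, 0, 0, 5],
    [-1, 0, 0, 0, 5],
    [-1, 0, 0, 0, 5],
    [-1, 0, 0, 0, 5],
  ],
)

```text
time: 16.15
tcp_pos: [0.5663, 0.2391, 0.1196]
eef_rot: [0.271, 0.963, 0.0, 0.001]
force: [-3.5, -4.1, 19.8]
grip_width: 0.0133
gripper_force: 63.3
```

drive_tool(
  deltas=[
    [-1, 0, 0, 0, 5],
    [-1, 0, 0, 0, 5],
    [-1, 0, 0, 0, 5],
    [-1, 0, 0, 0, 5],
    [-1, 0, 0, 0, 5],
    [-1, 0, 0, 0, 3],
    [-1, 0, 0, 0, 0],
  ],
)

```text
time: 16.73
tcp_pos: [0.5664, 0.2391, 0.1197]
eef_rot: [0.495, 0.869, 0.0, 0.001]
force: [-3.7, -3.1, 19.6]
grip_width: 0.0138
gripper_force: 63.2
```

drive_tool(
  deltas=[
    [-1, 0, 0, 0, 0],
    [-1, 0, 0, 0, 0],
    [-1, 0, 0, 0, 0],
    [-1, 0, 0, 0, 0],
    [-1, 0, 0, 0, 0],
    [-1, 0, 0, 0, 0],
    [-1, 0, 0, 0, 0],
    [-1, 0, 0, 0, 0],
    [-1, 0, 0, 0, 0],
    [-1, 0, 0, 0, 0],
    [-1, 0, 0, 0, 0],
    [-1, 0, 0, 0, 0],
  ],
)

```text
time: 17.73
tcp_pos: [0.5664, 0.2391, 0.1196]
eef_rot: [0.494, 0.869, 0.001, 0.001]
force: [-3.6, -3.1, 19.3]
grip_width: 0.0133
gripper_force: 63.2
```

drive_tool(
  deltas=[
    [-1, 0, 0, 0, 0],
    [-1, 0, 0, 0, 0],
    [-1, 0, 0, 0, 0],
    [-1, 0, 0, 0, 0],
    [-1, 0, 0, 0, 0],
    [-1, 0, 0, 0, 0],
    [-1, 0, 0, 0, 0],
    [-1, 0, 0, 0, 0],
    [-1, 0, 0, 0, 0],
    [-1, 0, 0, 0, 0],
    [-1, 0, 0, 0, 0],
    [-1, 0, 0, 0, 0],
  ],
)

```text
time: 18.73
tcp_pos: [0.5664, 0.2391, 0.1197]
eef_rot: [0.494, 0.869, 0.001, 0.001]
force: [-3.3, -1.9, 20.3]
grip_width: 0.0134
gripper_force: 63.2
```

```bash
python3 -c "
from h import *
bub('g')"
```

```text
t18.83 [0.5664 0.2391 0.1196] xang 120.76 zax [ 0.0019  0.     -1.    ] F [-3.   -2.17 18.82] w 0.0134 gf 63.3 q [-0.07  0.58 -0.58  1.78  0.39  0.9  -0.29]
```

View pics/g.png

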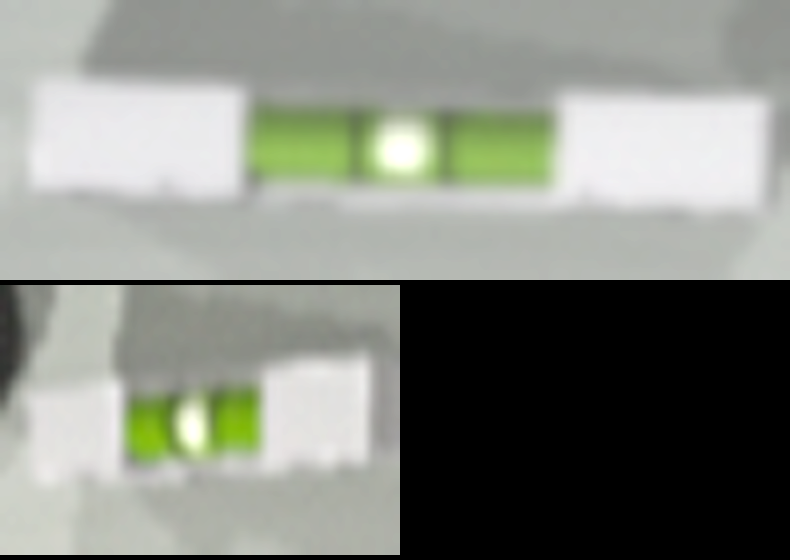

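The bubble is at px 401, between the lines at about 355 and 446 (centre 400.5), so it is centred within 1 mm. The push is 19 N and the mount is home, so I'll hand in.

```bash
python3 -c "
from bench import manip
print(manip.hand_in())"
```

```text
the job is handed in; nothing more can be done
None
```

I stood the spirit level on the shelf and let go of it. I handed the job in with the gripper holding the knob, pressing the mount home at about 19 N, and the bubble centred to within about 1 mm; the hand-in call gave no verdict.

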